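Tip used sample tubes from a scoop through the sprung flap of a waste bin

ROBOT

A 7-joint arm with a two-finger parallel gripper is mounted at the origin on the work surface. World frame = base frame: x ahead of the robot, y to its left, z up, the work surface at z = 0. Lengths are in m, angles in rad, forces in N, time in s.
With the tool pointing down it reaches from about 0.4 to 0.85 m from the base axis. Payload 4.5 kg.
Tool frame: the origin (TCP) lies midway between the tips of the shut fingers; the grasp point (between the pads) lies behind it (r.grip_point_offset is the z of the grasp point in the tool frame, in m); z points along the fingers, y is the line along which they close (so a half turn about z gives the same grasp; the last joint's range is limited). The gripper opens to 88 mm and grips with 3 to 60 N. Pads are 18 mm wide; open, the fingers measure 123 mm over their backs; the gripper's body (75 mm by 187 mm) begins 45 mm behind the grasp point.
Start: joints at [1.222, 0.689, -0.195, 1.565, 0.157, 0.902, -0.215], TCP at [0.233, -0.58, 0.239] pointing down, gripper open.
Joint ranges: [-3.01, 3.01], [-0.46, 2.08], [-1.47, 1.51], [0.13, 2.56], [-1, 4.14], [0.04, 2.09], [-2.66, 2.66]. Speed limits (rad/s): [2.57, 2.57, 3.14, 3.14, 3.14, 3.14, 3.14].

INTERFACE

Orientations are given as a unit quaternion [x, y, z, w].
In Python, from plant import r, optics, workorder gives the robot as it stands.
- The arm moves only by the shell command python3 -m creep 'ROWS' [FORCE]. ROWS is JSON, a list of rows, each an object of numbers: "grip": the gripper command: -1 is shut, 1 is fully open, values between are in proportion; "tx", "ty", "tz": the shift along the tool's x, y, z in cm; "spin": the turn about the tool's z in degrees. In form: [{"grip": .., "tx": .., "ty": .., "tz": .., "spin": ..}, ...]. A call has 1 to 8 rows; each row shifts and turns the commanded pose from where the row before left it, along the tool's axes as they then stand; what a row does not reach is not made up. A row lasts 1/12 s, in which the tool goes at most 41.7 mm and 7.16 degrees, less where a joint would pass 70% of its speed; a pose out of reach is approached as far as the arm can. A call with a gripper value outside its range is refused whole. The fingers move at their own pace and stop on an object; FORCE is the grip in N (left out, the last holds). Time passes only in rows, so rows that do not move let the fingers close. It gives the time, the measured TCP pose, the force, the opening and the grip force at its end, in the units of the state.
- r.get_state(): the state, without advancing time (a new reading comes with each control period).
- optics.snapshot(name): name is "side" or "top"; returns (picture, depth): 420x560x3 uint8, red, green, blue; 420x560 float32, m along the optical axis (not along the pixel's ray), 0 where there is no reading.
- optics.get_calibration(name): a dict with "fx", "fy", "cx", "cy" (pixels), "extrinsics" (4x4, takes a point from world to camera coordinates). Camera axes: x right, y down, z forward; pixel columns grow to the right and rows downward; lengths in m; the calibration is good to about 2 mm. A picture is of the moment at which its call begins. get_calibration takes no time and is no camera call.
- workorder.finish_job(): hands the job in; it is judged then, once.
The state is a dict: "clock": time; "q": joint angles; "qd": joint speeds; "joint_torque": joint torques, N m; "tool_pos": TCP position; "eef_rot": TCP orientation; "contact_force": force on the tool from outside, world axes, zero at the start; "moment": the same for the moment, N m; "opening": opening from 0.0 (shut) to 1.0 (fully open); "finger_force": force on a finger pad.
Only numpy, scipy, OpenCV 4.12 (cv2) and the standard library are available. Lean on these libraries where they do the work, as an engineer would, in place of code of your own. Each camera call takes 0.05 s, during which the arm holds its last target. There are 200 camera calls.

TASK

Empty the scoop of used sample tubes into the waste bin: push the bin's spring-loaded flap down with the front edge of the scoop, hold it open with that edge and tip the scoop so that all three tubes slide through. Then let the flap close and put the empty scoop back upright on its mat and let go of it. Do not touch the used tubes or the flap with the gripper, and leave the other things on the bench alone.

Things in the scene. Friction and masses are not known exactly. Their poses are not given: they have to be found in the camera images.
- bin: waste bin fixed to the bench: white box 150 mm (x) x 170 mm (y) x 140 mm high, walls and lid 4 mm. Origin at the centre of its underside, z up; yaw within 0.25 rad of the world. In the middle of its lid an opening 80 mm (x) x 120 mm (y) is filled by a steel flap, level with the lid when shut and hinged on the opening's +x edge (away from the robot); its free edge is nearest the robot
- bin_flap (a joint): flap angle in rad: 0 shut, grows as it swings down into the bin, stop at 1.4; open, it slopes down to -x, a chute for a scoop coming in over the hinge from +x. Flap 76 mm long, 114 mm wide, 3 mm thick. A spring shuts it: 0.06 N m at 0, 0.15 N m at 0.9 rad (1 to 4 N pushed 40 mm from the hinge); the tubes' weight alone does not open it
- bin_hinge (a point): middle of the flap's hinge line, level with the lid's top (140 mm above the bench); axes as the bin: the hinge runs along y, the opening goes 80 mm to -x, the solid lid 35 mm to +x. The thin pin seen on the lid there is look only
- mat: grey rubber mat fixed to the bench, 240 mm (x) x 160 mm (y), 3 mm thick; origin at the centre of its underside
- scoop: loose stainless scoop like a small dustpan, 150 g: floor 110 mm (x) x 70 mm (y), 3 mm thick, side walls 25 mm and rear wall 33 mm high, 3 mm thick, open at the front (-x, towards the robot). Origin at the centre of the floor's underside, z up; it stands on the mat, underside 3 mm above the bench. Tubes start to slide at a tip of 25 to 36 degrees; 50 to 60 empties it
- scoop_lip (a point): middle of the scoop's front edge, on the underside (55 mm to -x of the scoop's origin); axes as the scoop
- scoop_grip (a point): where to grasp the black upright plate behind the scoop's rear wall: 90 mm to +x of the scoop's origin, 43 mm above its underside; axes as the scoop. The plate is 10 mm thick (y: pinch across y) and spans 55 to 115 mm in x, 12 to 62 mm above the underside; it can be held from straight above or leaning along x
- tube1: used sample tube, one of three alike: straight cylinder 38 mm long and 16 mm in diameter, white with a yellow cap at one end, 12 g; starts lying in the scoop with its length along the scoop's x, cap to the rear. Origin on its lowest line when so laid, at mid length, 8 mm from its axis; x along the tube
- tube2: used sample tube, one of three alike: straight cylinder 38 mm long and 16 mm in diameter, white with a yellow cap at one end, 12 g; starts lying in the scoop with its length along the scoop's x, cap to the rear. Origin on its lowest line when so laid, at mid length, 8 mm from its axis; x along the tube
- tube3: used sample tube, one of three alike: straight cylinder 38 mm long and 16 mm in diameter, white with a yellow cap at one end, 12 g; starts lying in the scoop with its length along the scoop's x, cap to the rear. Origin on its lowest line when so laid, at mid length, 8 mm from its axis; x along the tube
- marker: bystander: blue marker pen 120 mm long, 12 mm thick, lying on the bench; origin under its middle
- weight: bystander: brass weight 28 mm in diameter, 46 mm high; origin at its foot
- cup_a: bystander: clear sample cup, 52 mm across, 50 mm high; origin at its foot
- cup_b: bystander: clear sample cup like cup_a; origin at its foot
- jar: bystander: white jar with yellow lid, 56 mm across, 70 mm high; origin at its foot
- wash: bystander: white bottle, 66 mm across, 160 mm high; origin at its foot
Things that resemble listed ones, but are neither listed nor needed, are in the scene too. Leave any brown or green look-alike of the scoop alone.

How it is judged:
On the way:
1. the scoop itself holds the flap open by at least 0.45 rad, for 0.2 s (value of joint bin_flap above 0.45 rad and contact force between scoop and bin_flap above 0.3 N), for 0.2 s.
At the end, for the whole second after the job is handed in: All three tubes lie inside the bin (within its outline and lower than 100 mm above its underside), the flap is shut (under 0.08 rad), and the scoop stands at rest and level (tilt under 0.1 rad, underside under 8 mm above the bench) with its middle over the mat, released (z of tube1 in the frame of bin between -0.01 and 0.1 m and x of tube1 in the frame of bin between -0.075 and 0.075 m and y of tube1 in the frame of bin between -0.085 and 0.085 m and z of tube2 in the frame of bin between -0.01 and 0.1 m and x of tube2 in the frame of bin between -0.075 and 0.075 m and y of tube2 in the frame of bin between -0.085 and 0.085 m and z of tube3 in the frame of bin between -0.01 and 0.1 m and x of tube3 in the frame of bin between -0.075 and 0.075 m and y of tube3 in the frame of bin between -0.085 and 0.085 m and value of joint bin_flap below 0.08 rad and angle between scoop's own z axis and vertical below 0.1 rad and height (world z) of scoop below 0.008 m and linear speed of scoop below 0.02 m/s and x of scoop in the frame of mat between -0.12 and 0.12 m and y of scoop in the frame of mat between -0.08 and 0.08 m); the robot touches nothing.
It fails at once if the gripper or arm pushes the flap (over 1 N) (contact force between any of the fingers, the arm and bin_flap above 1 N).
It fails at once if the gripper or arm touches a tube (over 0.5 N) (contact force between any of the fingers, the arm and tube1 above 0.5 N or contact force between any of the fingers, the arm and tube2 above 0.5 N or contact force between any of the fingers, the arm and tube3 above 0.5 N).
It fails at once if a bystander is moved by more than 30 mm (distance of any of marker, weight, cup_a, cup_b, jar, wash from where it was at the start of the episode above 0.03 m).
It also fails if it takes over 58 s, if anything falls off the work surface, if the arm or the gripper's body presses on something with over 40 N, if the wrist force passes 120 N, or if a joint passes its speed limit or range.

## Working session

There is one attempt and no reset: what is moved stays moved. The work goes in short steps, Python scripts to look and compute and a shell command to move; the robot and the scene stay as the last step left them, time stands still between calls to the robot, and variables do not carry over. Pictures are saved under pics/ and viewed, at most 10 in all, crops included, and the job is handed in when it is done.

```bash
mkdir -p pics; ls
python3 - <<'E'
from plant import r, optics, workorder
import cv2
for n in ("top","side"):
    p,d=optics.snapshot(n); cv2.imwrite(f"pics/{n}0.png",p[:,:,::-1])
    import numpy as np; np.save(f"{n}0.npy",d); c=optics.get_calibration(n); print(n,c["fx"],c["cx"],c["cy"],np.round(c["extrinsics"],3).tolist())
s=r.get_state(); print(s["clock"],s["tool_pos"],s["eef_rot"],r.grip_point_offset,s["opening"])
E
```

```text
pics
top 427.05396631366034 274.59457949072197 213.71846627341563 [[-0.008, -1.0, -0.006, 0.045], [-0.987, 0.009, -0.159, 0.516], [0.159, 0.005, -0.987, 1.069], [0.0, 0.0, 0.0, 1.0]]
side 527.9335925556093 285.14489109695205 203.2916041012981 [[0.71, -0.704, -0.019, -0.342], [-0.5, -0.485, -0.717, 0.337], [0.496, 0.518, -0.696, 1.54], [0.0, 0.0, 0.0, 1.0]]
0.1 [ 0.23322459 -0.57926043  0.23799421] [ 9.81730126e-01  1.90276943e-01 -1.86521424e-04 -7.80568599e-04] -0.0187 0.9969193074310198
```

View pics/top0.png

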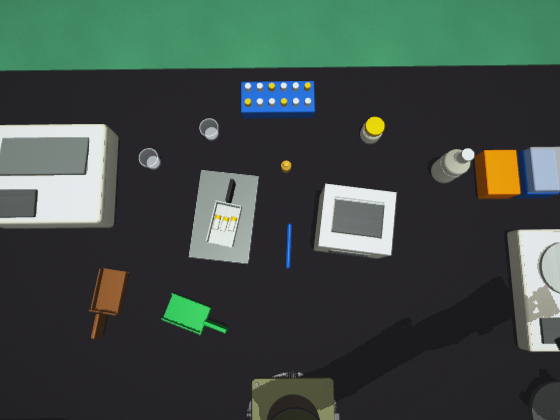

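View pics/side0.png

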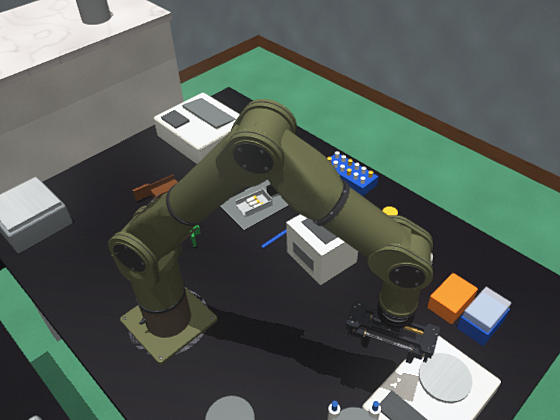

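The top view shows the scoop with three yellow-capped tubes on the grey mat at (225,225), its black plate at (231,190), the bin at (356,220) and its flap at (358,217). The arm hides nothing there.
Candidates for the scoop are steel on mat (225,225), brown (108,295) and green (190,312). I choose the steel one on the mat that holds the tubes, and will check it in a crop.

```bash
cat > h.py <<'E'
import numpy as np
from plant import r, optics, workorder
def ray(n,u,v,z):
    "world point at height z on the ray of pixel u,v"
    c=optics.get_calibration(n);E=np.array(c["extrinsics"]);R,t=E[:3,:3],E[:3,3]
    d=R.T@np.array([(u-c["cx"])/c["fx"],(v-c["cy"])/c["fy"],1]);o=-R.T@t
    return o+d*(z-o[2])/d[2]
def pt(n,u,v,D):
    c=optics.get_calibration(n);E=np.array(c["extrinsics"]);z=D[int(round(v)),int(round(u))]
    return E[:3,:3].T@(np.array([(u-c["cx"])/c["fx"]*z,(v-c["cy"])/c["fy"]*z,z])-E[:3,3])
E
python3 - <<'E'
import cv2
p=cv2.imread("pics/top0.png")
a=cv2.resize(p[160:272,180:270],None,fx=4.5,fy=4.5,interpolation=cv2.INTER_CUBIC)
b=cv2.resize(p[160:272,310:400],None,fx=4.5,fy=4.5,interpolation=cv2.INTER_CUBIC)
b=cv2.resize(b,(395,504)) if 0 else b[:, :395]
a=a[:, :405]
cv2.imwrite("pics/crop.png",cv2.hconcat([a,b])); print(a.shape,b.shape)
E
```

```text
(504, 405, 3) (504, 395, 3)
```

View pics/crop.png

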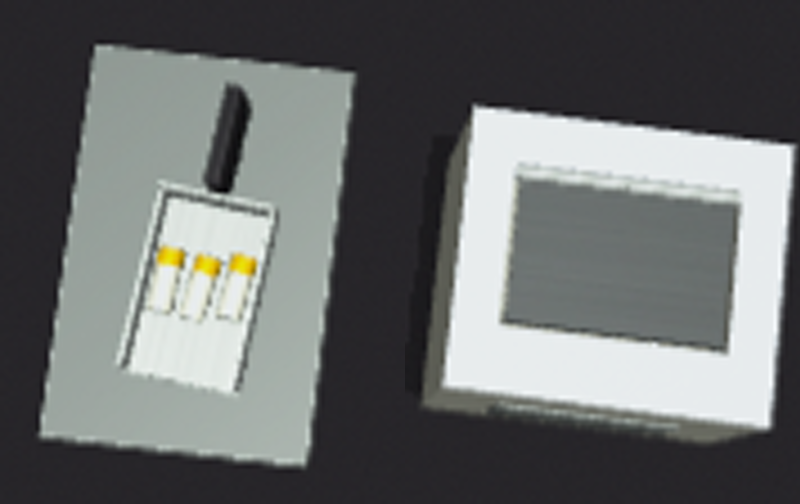

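The crop confirms it: steel scoop with three yellow-capped tubes and a black plate, open side facing the robot. The bin lid and flap show clearly on the right.

Run:
```python
from h import *
np.set_printoptions(precision=4,suppress=True)
L=lambda x,y,z: ray("top",180+(x+.5)/4.5-.5,160+(y+.5)/4.5-.5,z)
R=lambda x,y,z: ray("top",310+(x-404.5)/4.5-.5,160+(y+.5)/4.5-.5,z)
def rect(n,P):
    P=np.array(P); c=P.mean(0)[:2]; e=(P[0]+P[1]-P[2]-P[3])/2; s=(P[0]+P[3]-P[1]-P[2])/2
    print(n,"c",c,"xlen",np.hypot(*e[:2]),"ylen",np.hypot(*s[:2]),"yaw",np.arctan2(e[1],e[0]),np.arctan2(-s[0],s[1]))
rect("mat",[L(95,44,.003),L(357,72,.003),L(307,467,.003),L(40,437,.003)])
rect("lid",[R(473,104,.14),R(797,145,.14),R(772,430,.14),R(441,388,.14)])
rect("open",[R(515,168,.14),R(742,195,.14),R(727,353,.14),R(501,323,.14)])
a,b=L(127,372,.006),L(238,392,.006);print("lip",(a+b)/2,np.hypot(*(a-b)[:2]))
a2,b2=L(160,180,.036),L(278,208,.036);print("rear top",(a2+b2)/2,np.hypot(*(a2-b2)[:2]))
f=((a+b)/2-(a2+b2)/2);print("len",np.hypot(*f[:2]),"yaw",np.arctan2(-f[1],-f[0]))
D=np.load("top0.npy")
for n,u,v in [("plate top",180+228/4.5,160+120/4.5),("plate2",180+218/4.5,160+165/4.5),("lid",180+0+150,195),("flap",358,217),("mat",200,250),("floor",224,243)]: print(n,pt("top",u,v,D))
# plate top points by depth
c=optics.get_calibration("top");P=np.array([[*pt("top",u,v,D)] for u in range(215,245) for v in range(172,208)])
Q=P[(P[:,2]>.058)&(P[:,2]<.072)];print(len(Q),Q.mean(0),Q.min(0),Q.max(0)); q=Q[:,:2]-Q[:,:2].mean(0); w,V=np.linalg.eigh(q.T@q);print("plate yaw",np.arctan2(V[1,1],V[0,1]),np.ptp(q@V,0))
```

```text
mat c [0.5184 0.1766] xlen 0.2399964358417515 ylen 0.1596281318992772 yaw -0.12021171489393566 -0.11888863909703795
lid c [ 0.4869 -0.1557] xlen 0.1520742536413634 ylen 0.17226237003073225 yaw -0.13699974103264762 -0.1367753757721942
open c [ 0.49   -0.1561] xlen 0.08366549419497077 ylen 0.11920108495229921 yaw -0.12972833882237814 -0.13588333290833338
lip [0.4402 0.1858 0.006 ] 0.06686079836669054
rear top [0.5472 0.1618 0.036 ] 0.07118463180186253
len 0.10965525163797751 yaw -0.21988596464998816
plate top [0.5836 0.1527 0.0653]
plate2 [0.5575 0.1582 0.065 ]
lid [ 0.5439 -0.0923  0.1411]
flap [ 0.4903 -0.1567  0.1412]
mat [0.426  0.239  0.0062]
floor [0.4438 0.1752 0.0092]
95 [0.5763 0.1563 0.065 ] [0.5473 0.1467 0.0592] [0.6054 0.1671 0.0717]
plate yaw 2.914770430200197 [0.0109 0.0582]
```

```bash
python3 -m creep '[{"grip":1,"spin":7},{"grip":1,"spin":7},{"grip":1,"spin":7},{"grip":1,"spin":7},{"grip":1,"spin":6.5},{"grip":1,"ty":-3,"tx":0.7},{"grip":1,"ty":-4,"tx":0.9},{"grip":1,"ty":-4,"tx":0.9}]' 60; python3 -m creep '[{"grip":1,"ty":-4,"tx":0.9},{"grip":1,"ty":-4,"tx":0.9},{"grip":1,"ty":-4,"tx":0.9},{"grip":1,"ty":-4,"tx":0.9},{"grip":1,"ty":-4,"tx":0.9},{"grip":1,"ty":-4,"tx":0.9},{"grip":1,"ty":-4,"tx":0.9},{"grip":1,"ty":-4,"tx":0.9}]'
cat >> h.py <<'E'
from scipy.spatial.transform import Rotation as Ro
def go(x,y,z,yaw=None):
    "print tool-frame shift (cm) and spin (deg) from measured TCP to a world TCP target with tool x at yaw"
    s=r.get_state();R=Ro.from_quat(s["eef_rot"]).as_matrix()
    cur=np.arctan2(R[1,0],R[0,0]);print("t",round(s["clock"],2),"tcp",np.round(s["tool_pos"],4),"yaw",round(cur,3),"tilt",round(np.arccos(-R[2,2]),3),"q",np.round(s["q"],2),"F",np.round(s["contact_force"],1),"M",np.round(s["moment"],2),"open",round(s["opening"],3))
    print("shift cm",np.round(R.T@(np.array([x,y,z])-s["tool_pos"])*100,2),"spin",None if yaw is None else round(-np.degrees(yaw-cur),1))
E
python3 -c "
from h import *
go(.5817,.1542,.12,-.222)"
```

```text
t 0.1 tcp [ 0.2332 -0.5793  0.238 ] yaw 0.383 tilt 0.002 q [ 1.22  0.69 -0.19  1.57  0.16  0.9  -0.22] F [ 0.5  0.4 -0.4] M [-0.    0.05 -0.01] open 0.997
shift cm [ 59.73 -55.    11.88] spin 34.7$[0]: bad value
$[0]: bad value
```

```bash
python3 -m creep '[{"grip":1,"tx":0,"ty":0,"tz":0,"spin":7},{"grip":1,"tx":0,"ty":0,"tz":0,"spin":7},{"grip":1,"tx":0,"ty":0,"tz":0,"spin":7},{"grip":1,"tx":0,"ty":0,"tz":0,"spin":7},{"grip":1,"tx":0,"ty":0,"tz":0,"spin":6.5},{"grip":1,"tx":0.7,"ty":-3,"tz":0,"spin":0},{"grip":1,"tx":0.9,"ty":-4,"tz":0,"spin":0},{"grip":1,"tx":0.9,"ty":-4,"tz":0,"spin":0}]' 60
python3 -c "
from h import *
go(.5817,.1542,.12,-.222)"
```

```text
clock: 0.77
tool_pos: [0.2814, -0.477, 0.2382]
eef_rot: [0.994, -0.111, -0.0, -0.0]
contact_force: [1.0, 0.1, -0.2]
opening: 0.999
finger_force: 0.0
t 0.77 tcp [ 0.2814 -0.477   0.2382] yaw -0.222 tilt 0.001 q [ 0.96  0.59 -0.01  1.79  0.01  0.76 -0.85] F [ 1.   0.1 -0.2] M [ 0.09 -0.06  0.01] open 0.999
shift cm [ 15.4  -68.18  11.81] spin 0.0
```

```bash
python3 -m creep '[{"grip":1,"tx":0.9,"ty":-4,"tz":0,"spin":0},{"grip":1,"tx":0.9,"ty":-4,"tz":0,"spin":0},{"grip":1,"tx":0.9,"ty":-4,"tz":0,"spin":0},{"grip":1,"tx":0.9,"ty":-4,"tz":0,"spin":0},{"grip":1,"tx":0.9,"ty":-4,"tz":0,"spin":0},{"grip":1,"tx":0.9,"ty":-4,"tz":0,"spin":0},{"grip":1,"tx":0.9,"ty":-4,"tz":0,"spin":0},{"grip":1,"tx":0.9,"ty":-4,"tz":0,"spin":0}]'
python3 -m creep '[{"grip":1,"tx":0.9,"ty":-4,"tz":0,"spin":0},{"grip":1,"tx":0.9,"ty":-4,"tz":0,"spin":0},{"grip":1,"tx":0.9,"ty":-4,"tz":0,"spin":0},{"grip":1,"tx":0.9,"ty":-4,"tz":0,"spin":0},{"grip":1,"tx":0.9,"ty":-4,"tz":0,"spin":0},{"grip":1,"tx":0.9,"ty":-4,"tz":0,"spin":0},{"grip":1,"tx":0.9,"ty":-4,"tz":0,"spin":0},{"grip":1,"tx":0.9,"ty":-4,"tz":0,"spin":0}]'
python3 -c "
from h import *
go(.5817,.1542,.12,-.222)"
```

```text
clock: 1.43
tool_pos: [0.422, -0.1792, 0.2386]
eef_rot: [0.994, -0.11, -0.0, -0.0]
contact_force: [1.5, 0.3, 0.5]
opening: 0.995
finger_force: 0.0
clock: 2.1
tool_pos: [0.5618, 0.1176, 0.2385]
eef_rot: [0.994, -0.109, -0.0, 0.0]
contact_force: [1.2, -0.2, 0.6]
opening: 0.998
finger_force: 0.0
t 2.1 tcp [0.5618 0.1176 0.2385] yaw -0.219 tilt 0.001 q [-0.33  0.62  0.08  1.73 -0.07  0.79 -2.01] F [ 1.2 -0.2  0.6] M [ 0.04 -0.03  0.01] open 0.998
shift cm [ 1.16 -4.01 11.84] spin 0.2
```

```bash
python3 -m creep '[{"grip":1,"tx":1.1,"ty":-3.9,"tz":0,"spin":0},{"grip":1,"tx":0,"ty":0,"tz":4,"spin":0},{"grip":1,"tx":0,"ty":0,"tz":4,"spin":0},{"grip":1,"tx":0,"ty":0,"tz":3.5,"spin":0},{"grip":1,"tx":0,"ty":0,"tz":0,"spin":0}]'
python3 -c "
from h import *
go(.5817,.1542,.0273,-.222)
import cv2
p,d=optics.snapshot('top');cv2.imwrite('pics/top1.png',cv2.resize(p[110:290,150:300,::-1],None,fx=3.3,fy=3.3,interpolation=cv2.INTER_CUBIC))"
```

```text
clock: 2.52
tool_pos: [0.5755, 0.1503, 0.117]
eef_rot: [0.994, -0.109, -0.006, 0.003]
contact_force: [-1.9, -0.1, 0.7]
opening: 0.999
finger_force: 0.0
t 2.52 tcp [0.5755 0.1503 0.117 ] yaw -0.218 tilt 0.014 q [-0.37  0.82  0.06  1.75 -0.08  0.59 -2.05] F [-1.9 -0.1  0.7] M [ 0.02  0.11 -0.02] open 0.999
shift cm [ 0.63 -0.57  8.96] spin 0.2
```

View pics/top1.png

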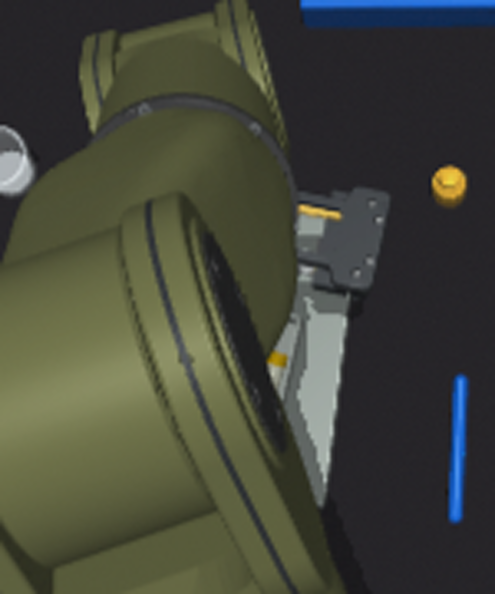

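The arm hides most of the scoop. The gripper sits over the rear of the scoop, at (335,240) in the crop, with nothing else near.

```bash
python3 -m creep '[{"grip":1,"tx":0.6,"ty":-0.4,"tz":3,"spin":0},{"grip":1,"tx":0,"ty":0,"tz":3,"spin":0},{"grip":1,"tx":0,"ty":0,"tz":2,"spin":0},{"grip":1,"tx":0,"ty":0,"tz":0,"spin":0},{"grip":1,"tx":0,"ty":0,"tz":0,"spin":0}]'
python3 -c "
from h import *
go(.5817,.1542,.0273,-.222)"
```

```text
clock: 2.98
tool_pos: [0.5885, 0.1538, 0.0453]
eef_rot: [0.994, -0.11, 0.001, -0.0]
contact_force: [0.4, -0.2, -0.3]
opening: 1.0
finger_force: 0.0
t 2.98 tcp [0.5885 0.1538 0.0453] yaw -0.22 tilt 0.001 q [-0.36  0.94  0.05  1.75 -0.09  0.45 -2.04] F [ 0.4 -0.2 -0.3] M [ 0.11 -0.04 -0.02] open 1.0
shift cm [-0.68  0.11  1.8 ] spin 0.1
```

```bash
python3 -m creep '[{"grip":1,"tx":-0.6,"ty":0.1,"tz":1.7,"spin":0},{"grip":1,"tx":0,"ty":0,"tz":0,"spin":0},{"grip":-1,"tx":0,"ty":0,"tz":0,"spin":0},{"grip":-1,"tx":0,"ty":0,"tz":0,"spin":0},{"grip":-1,"tx":0,"ty":0,"tz":0,"spin":0},{"grip":-1,"tx":0,"ty":0,"tz":0,"spin":0},{"grip":-1,"tx":0,"ty":0,"tz":0,"spin":0},{"grip":-1,"tx":0,"ty":0,"tz":0,"spin":0}]' 60
python3 -c "
from h import *
go(.5817,.1542,.0273,-.222)"
```

```text
clock: 3.65
tool_pos: [0.5818, 0.1541, 0.0271]
eef_rot: [0.994, -0.109, 0.0, -0.0]
contact_force: [0.1, 0.1, -0.4]
opening: 0.569
finger_force: 0.0
t 3.65 tcp [0.5818 0.1541 0.0271] yaw -0.219 tilt 0.001 q [-0.36  0.96  0.04  1.77 -0.09  0.41 -2.04] F [ 0.1  0.1 -0.4] M [0.12 0.03 0.01] open 0.569
shift cm [-0.01 -0.01 -0.02] spin 0.2
```

```bash
python3 -m creep '[{"grip":-1,"tx":0,"ty":0,"tz":0,"spin":0},{"grip":-1,"tx":0,"ty":0,"tz":0,"spin":0},{"grip":-1,"tx":0,"ty":0,"tz":0,"spin":0},{"grip":-1,"tx":0,"ty":0,"tz":0,"spin":0},{"grip":-1,"tx":0,"ty":0,"tz":0,"spin":0},{"grip":-1,"tx":0,"ty":0,"tz":0,"spin":0},{"grip":-1,"tx":0,"ty":0,"tz":0,"spin":0}]' 60
python3 -m creep '[{"grip":-1,"tx":0,"ty":0,"tz":-0.3,"spin":0},{"grip":-1,"tx":0,"ty":0,"tz":-0.4,"spin":0},{"grip":-1,"tx":0,"ty":0,"tz":-0.6,"spin":0},{"grip":-1,"tx":0,"ty":0,"tz":-1,"spin":0},{"grip":-1,"tx":0,"ty":0,"tz":0,"spin":0},{"grip":-1,"tx":0,"ty":0,"tz":0,"spin":0}]'
python3 -c "
from h import *
go(.5817,.1542,.0273,-.222)"
```

```text
clock: 4.23
tool_pos: [0.5814, 0.1541, 0.0267]
eef_rot: [0.994, -0.109, -0.0, 0.0]
contact_force: [0.9, -0.2, 0.1]
opening: 0.109
finger_force: 60.0
clock: 4.73
tool_pos: [0.5822, 0.1543, 0.0507]
eef_rot: [0.994, -0.109, 0.001, -0.0]
contact_force: [0.5, 0.1, -2.6]
opening: 0.105
finger_force: 60.0
t 4.73 tcp [0.5822 0.1543 0.0507] yaw -0.219 tilt 0.002 q [-0.36  0.92  0.05  1.77 -0.09  0.45 -2.05] F [ 0.5  0.1 -2.6] M [-0.01 -0.16  0.  ] open 0.105
shift cm [-0.05  0.02  2.34] spin 0.2
```

```bash
python3 -m creep '[{"grip":-1,"tx":0,"ty":0,"tz":-1,"spin":0},{"grip":-1,"tx":0,"ty":0,"tz":-2,"spin":0},{"grip":-1,"tx":0,"ty":0,"tz":-3,"spin":0},{"grip":-1,"tx":0,"ty":0,"tz":-3,"spin":0},{"grip":-1,"tx":0,"ty":0,"tz":-3,"spin":0},{"grip":-1,"tx":0,"ty":0,"tz":-3,"spin":0},{"grip":-1,"tx":0,"ty":0,"tz":-3,"spin":0},{"grip":-1,"tx":0,"ty":0,"tz":-1,"spin":0}]'
python3 -c "
from h import *
import cv2
go(.69,-.18,.24,-.137)
p,d=optics.snapshot('side');np.save('s1.npy',d);cv2.imwrite('pics/side1.png',cv2.resize(p[110:300,180:400,::-1],None,fx=3,fy=3,interpolation=cv2.INTER_CUBIC))"
```

```text
clock: 5.4
tool_pos: [0.5835, 0.1544, 0.2445]
eef_rot: [0.994, -0.11, 0.003, -0.001]
contact_force: [0.8, 0.6, -1.2]
opening: 0.107
finger_force: 60.0
t 5.4 tcp [0.5835 0.1544 0.2445] yaw -0.22 tilt 0.007 q [-0.39  0.65  0.09  1.64 -0.07  0.85 -2.06] F [ 0.8  0.6 -1.2] M [ 0.05 -0.18 -0.03] open 0.107
shift cm [17.68 30.32  0.45] spin -4.7
```

View pics/side1.png

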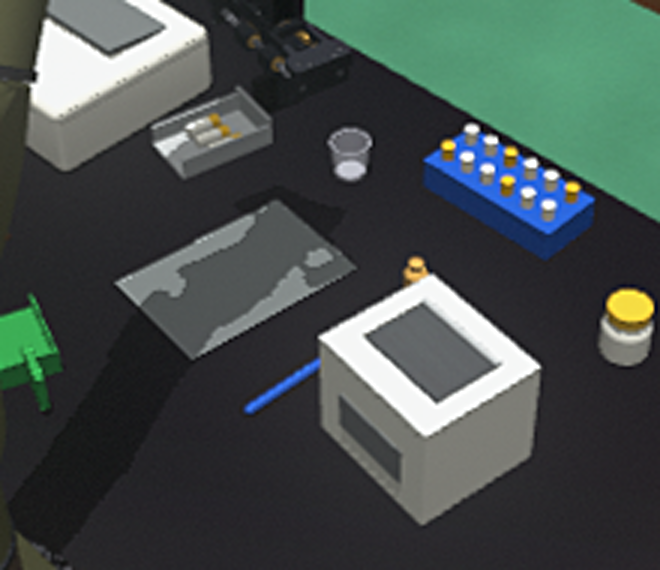

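The picture shows the lifted scoop, level, at (212,130) with its tubes inside. Bin and flap are clear at (435,350).
The tool can only move vertically and spin, so I'll tip the scoop by pivoting it in the pinch. The lip rests on the flap, a light grip lets the plate rotate, and a hard grip then pushes the flap.

```bash
python3 -m creep '[{"grip":-1,"tx":0,"ty":0.5,"tz":0,"spin":-4.7},{"grip":-1,"tx":0.5,"ty":1.5,"tz":0,"spin":0},{"grip":-1,"tx":0.9,"ty":3,"tz":0,"spin":0},{"grip":-1,"tx":1.2,"ty":3.5,"tz":0,"spin":0},{"grip":-1,"tx":1.2,"ty":3.5,"tz":0,"spin":0},{"grip":-1,"tx":1.2,"ty":3.5,"tz":0,"spin":0},{"grip":-1,"tx":1.2,"ty":3.5,"tz":0,"spin":0},{"grip":-1,"tx":1.2,"ty":3.5,"tz":0,"spin":0}]'
python3 -m creep '[{"grip":-1,"tx":1.2,"ty":3.5,"tz":0,"spin":0},{"grip":-1,"tx":1,"ty":3,"tz":0,"spin":0},{"grip":-1,"tx":0.6,"ty":2,"tz":0,"spin":0},{"grip":-1,"tx":0,"ty":1,"tz":0,"spin":0},{"grip":-1,"tx":0,"ty":0,"tz":0,"spin":0},{"grip":-1,"tx":0,"ty":0,"tz":0,"spin":0}]'
python3 -c "
from h import *
go(.6405,-.1769,.17,-.137)"
```

```text
clock: 6.12
tool_pos: [0.6224, -0.0804, 0.2376]
eef_rot: [0.998, -0.068, -0.002, -0.0]
contact_force: [0.4, 0.3, -2.3]
opening: 0.11
finger_force: 60.0
clock: 6.62
tool_pos: [0.6374, -0.1752, 0.2384]
eef_rot: [0.998, -0.068, -0.001, -0.001]
contact_force: [-0.1, 1.8, -2.4]
opening: 0.114
finger_force: 60.0
t 6.62 tcp [ 0.6374 -0.1752  0.2384] yaw -0.137 tilt 0.003 q [ 0.19  0.74  0.03  1.45 -0.02  0.96 -1.49] F [-0.1  1.8 -2.4] M [ 0.12 -0.18  0.02] open 0.114
shift cm [0.34 0.14 6.84] spin 0.0
```

```bash
python3 -m creep '[{"grip":-1,"tx":0.3,"ty":0.1,"tz":1.5,"spin":0},{"grip":-1,"tx":0,"ty":0,"tz":2.5,"spin":0},{"grip":-1,"tx":0,"ty":0,"tz":1.6,"spin":0},{"grip":-1,"tx":0,"ty":0,"tz":0.8,"spin":0},{"grip":-1,"tx":0,"ty":0,"tz":0.4,"spin":0},{"grip":-1,"tx":0,"ty":0,"tz":0.2,"spin":0},{"grip":-1,"tx":0,"ty":0,"tz":0,"spin":0}]'
python3 -c "
from h import *
import cv2
go(.6405,-.1769,.164,-.137)
p,d=optics.snapshot('side');cv2.imwrite('pics/side2.png',cv2.resize(p[120:300,260:420,::-1],None,fx=3.3,fy=3.3,interpolation=cv2.INTER_CUBIC))"
```

```text
clock: 7.2
tool_pos: [0.6416, -0.1772, 0.1701]
eef_rot: [0.998, -0.068, 0.0, -0.0]
contact_force: [0.4, -0.4, -2.5]
opening: 0.108
finger_force: 60.0
t 7.2 tcp [ 0.6416 -0.1772  0.1701] yaw -0.136 tilt 0.001 q [ 0.19  0.82  0.02  1.5  -0.02  0.82 -1.49] F [ 0.4 -0.4 -2.5] M [ 0.03 -0.16  0.02] open 0.108
shift cm [-0.12 -0.02  0.61] spin 0.1
```

View pics/side2.png

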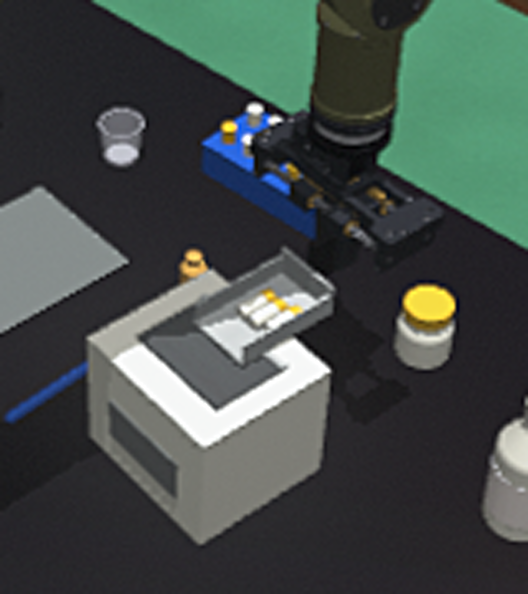

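The scoop hovers about 5 mm over the lid, with its lip from (197,322) to (243,362) over the rear of the flap. All three tubes are in it, and it is centred across the flap.

```bash
python3 -m creep '[{"grip":-1,"tx":-0.1,"ty":0,"tz":0.3,"spin":0},{"grip":-1,"tx":0,"ty":0,"tz":0.2,"spin":0},{"grip":-1,"tx":0,"ty":0,"tz":0,"spin":0},{"grip":-1,"tx":0,"ty":0,"tz":0,"spin":0}]'
python3 -m creep '[{"grip":-1,"tx":0,"ty":0,"tz":0,"spin":0},{"grip":-1,"tx":0,"ty":0,"tz":0,"spin":0},{"grip":-1,"tx":0,"ty":0,"tz":0,"spin":0}]' 6
python3 -m creep '[{"grip":-1,"tx":0,"ty":0,"tz":-0.5,"spin":0},{"grip":-1,"tx":0,"ty":0,"tz":-0.5,"spin":0},{"grip":-1,"tx":0,"ty":0,"tz":-0.5,"spin":0},{"grip":-1,"tx":0,"ty":0,"tz":0,"spin":0},{"grip":-1,"tx":0,"ty":0,"tz":0,"spin":0}]'
python3 -c "
from h import *
import cv2
go(.6405,-.1769,.164,-.137)
p,d=optics.snapshot('side');np.save('s3.npy',d);cv2.imwrite('pics/side3.png',p[:,:,::-1])
# tilt from steel points of the scoop over the bin
c=optics.get_calibration('side');E=np.array(c['extrinsics']);v,u=np.mgrid[120:300,260:420]
z=d[120:300,260:420];P=np.stack([(u-c['cx'])/c['fx']*z,(v-c['cy'])/c['fy']*z,z],-1).reshape(-1,3)
W=(P-E[:3,3])@E[:3,:3]-np.array([.5266,-.1612,.14]);C,S=np.cos(-.137),np.sin(-.137)
B=np.stack([W[:,0]*C+W[:,1]*S,-W[:,0]*S+W[:,1]*C,W[:,2]],1)
k=(abs(B[:,1])<.025)&(B[:,2]>.004)&(B[:,2]<.12)&(B[:,0]>-.06)&(B[:,0]<.06);B=B[k]
for a in range(-50,60,10):
  q=B[(B[:,0]*1000>=a)&(B[:,0]*1000<a+10)]
  if len(q): print(a+5,len(q),np.round(np.percentile(q[:,2],[10,50,90])*1000,1))
"
```

```text
clock: 7.58
tool_pos: [0.6401, -0.1781, 0.1648]
eef_rot: [0.998, -0.069, 0.0, 0.0]
contact_force: [-0.3, -0.3, -1.5]
opening: 0.108
finger_force: 60.0
clock: 7.83
tool_pos: [0.6402, -0.178, 0.1649]
eef_rot: [0.998, -0.069, 0.0, -0.0]
contact_force: [-0.4, 0.7, -2.1]
opening: 0.112
finger_force: 6.0
clock: 8.25
tool_pos: [0.641, -0.1783, 0.1807]
eef_rot: [0.998, -0.069, 0.001, 0.0]
contact_force: [1.0, -0.3, -0.6]
opening: 0.113
finger_force: 6.0
t 8.25 tcp [ 0.641  -0.1783  0.1807] yaw -0.137 tilt 0.003 q [ 0.19  0.81  0.02  1.5  -0.02  0.84 -1.49] F [ 1.  -0.3 -0.6] M [ 0.06 -0.11 -0.05] open 0.113
shift cm [-0.08 -0.13  1.67] spin -0.0
-25 2 [4.7 4.9 5.1]
-15 3 [4.6 5.1 5.9]
-5 5 [4.4 4.9 6.9]
5 18 [ 5.1  7.6 19.5]
15 43 [ 5.1 14.6 20.2]
25 34 [ 8.3 18.1 22.9]
35 32 [14.  20.6 25.4]
45 27 [ 8.8 18.7 23.7]
55 13 [ 8.4 11.  24. ]
```

```bash
python3 -m creep '[{"grip":-1,"tx":-0.3,"ty":-0.1,"tz":-0.6,"spin":0},{"grip":-1,"tx":-0.4,"ty":0,"tz":-0.6,"spin":0},{"grip":-1,"tx":-0.5,"ty":0,"tz":-0.6,"spin":0},{"grip":-1,"tx":-0.6,"ty":0,"tz":-0.6,"spin":0},{"grip":-1,"tx":-0.6,"ty":0,"tz":-0.6,"spin":0},{"grip":-1,"tx":0,"ty":0,"tz":0,"spin":0},{"grip":-1,"tx":0,"ty":0,"tz":0,"spin":0}]'
cat > m.py <<'E'
from h import *
import cv2,sys
go(.6405,-.1769,.164,-.137)
p,d=optics.snapshot('side');cv2.imwrite(f'pics/{sys.argv[1]}.png',cv2.resize(p[100:300,230:420,::-1],None,fx=3,fy=3,interpolation=cv2.INTER_CUBIC))
E
python3 m.py side4
```

```text
clock: 8.88
tool_pos: [0.6159, -0.1738, 0.2103]
eef_rot: [0.998, -0.069, -0.0, 0.0]
contact_force: [-0.7, -0.8, -1.2]
opening: 0.113
finger_force: 6.0
t 8.88 tcp [ 0.6159 -0.1738  0.2103] yaw -0.137 tilt 0.0 q [ 0.19  0.74  0.02  1.55 -0.02  0.85 -1.49] F [-0.7 -0.8 -1.2] M [0.03 0.14 0.01] open 0.113
shift cm [ 2.48 -0.03  4.63] spin -0.0
```

View pics/side4.png

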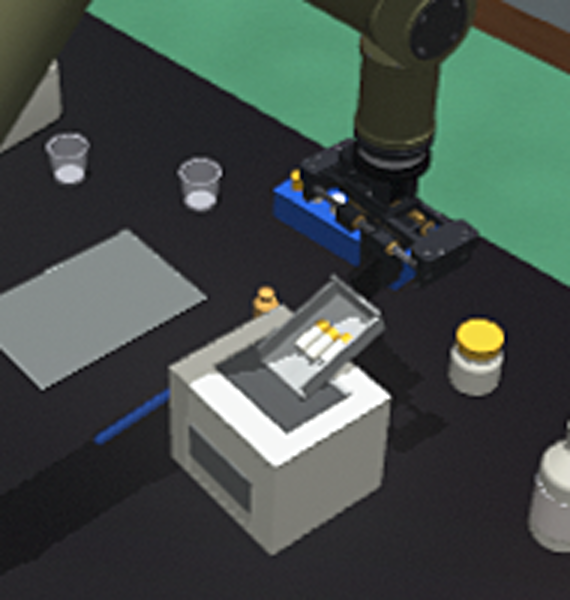

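At about 20° of tip the lip rests on the flap, (258,350) to (305,393), and the tubes are still midway in the scoop. The pivot works, so I continue slowly and track the caps by code.

```bash
cat > t.py <<'E'
from h import *
import cv2,sys
go(.6405,-.1769,.164,-.137)
p,d=optics.snapshot('side');cv2.imwrite(f'pics/{sys.argv[1]}.png',cv2.resize(p[100:300,230:420,::-1],None,fx=3,fy=3,interpolation=cv2.INTER_CUBIC))
h=cv2.cvtColor(p,cv2.COLOR_RGB2HSV);m=cv2.inRange(h,(18,150,120),(32,255,255))
c=optics.get_calibration('side');E=np.array(c['extrinsics']);v,u=np.nonzero(m);z=d[v,u]
P=np.stack([(u-c['cx'])/c['fx']*z,(v-c['cy'])/c['fy']*z,z],-1)
W=(P-E[:3,3])@E[:3,:3]-np.array([.5266,-.1612,.14]);C,S=np.cos(-.137),np.sin(-.137)
B=np.stack([W[:,0]*C+W[:,1]*S,-W[:,0]*S+W[:,1]*C,W[:,2]],1)
k=(abs(B[:,1])<.09)&(abs(B[:,0])<.12)&(B[:,2]<.13)
print("caps (bin axes from hinge, mm) n",k.sum(),"x,y,z",np.round(B[k].mean(0)*1000,1) if k.any() else "","x range",np.round(np.percentile(B[k][:,0],[3,97])*1000,1) if k.any() else "")
E
python3 t.py t0
python3 -m creep '[{"grip":-1,"tx":-0.3,"ty":0,"tz":-0.4,"spin":0},{"grip":-1,"tx":-0.3,"ty":0,"tz":-0.4,"spin":0},{"grip":-1,"tx":-0.4,"ty":0,"tz":-0.5,"spin":0},{"grip":-1,"tx":0,"ty":0,"tz":0,"spin":0},{"grip":-1,"tx":0,"ty":0,"tz":0,"spin":0}]' >/dev/null; python3 t.py t1
python3 -m creep '[{"grip":-1,"tx":-0.2,"ty":0,"tz":-0.2,"spin":0},{"grip":-1,"tx":-0.2,"ty":0,"tz":-0.2,"spin":0},{"grip":-1,"tx":-0.2,"ty":0,"tz":-0.2,"spin":0},{"grip":-1,"tx":0,"ty":0,"tz":0,"spin":0},{"grip":-1,"tx":0,"ty":0,"tz":0,"spin":0}]' >/dev/null; python3 t.py t2
```

```text
t 8.93 tcp [ 0.6159 -0.1738  0.2099] yaw -0.137 tilt 0.001 q [ 0.19  0.74  0.02  1.55 -0.02  0.85 -1.49] F [-0.5  0.3 -1.3] M [0.03 0.24 0.03] open 0.113
shift cm [ 2.48 -0.03  4.59] spin -0.0
caps (bin axes from hinge, mm) n 27 x,y,z [24.8 -9.7 34.4] x range [20.4 33.1]
t 9.4 tcp [ 0.6065 -0.1725  0.2233] yaw -0.137 tilt 0.0 q [ 0.19  0.71  0.02  1.57 -0.02  0.86 -1.49] F [ 0.2  0.4 -0.8] M [ 0.02  0.16 -0.02] open 0.114
shift cm [ 3.43 -0.03  5.93] spin -0.0
caps (bin axes from hinge, mm) n 30 x,y,z [18.6 -8.5 39. ] x range [14.5 23.6]
t 9.87 tcp [ 0.6006 -0.1715  0.2289] yaw -0.137 tilt 0.0 q [ 0.19  0.7   0.02  1.58 -0.02  0.86 -1.49] F [-0.5  0.2 -1.9] M [0.07 0.07 0.02] open 0.109
shift cm [ 4.03 -0.02  6.49] spin -0.0
caps (bin axes from hinge, mm) n 29 x,y,z [ 2.3 -8.8 36.4] x range [-4.2  7.6]
```

```bash
python3 -m creep '[{"grip":-1,"tx":-0.3,"ty":0,"tz":-0.3,"spin":0},{"grip":-1,"tx":-0.3,"ty":0,"tz":-0.3,"spin":0},{"grip":-1,"tx":-0.4,"ty":0,"tz":-0.3,"spin":0},{"grip":-1,"tx":-0.4,"ty":0,"tz":-0.3,"spin":0},{"grip":-1,"tx":0,"ty":0,"tz":0,"spin":0}]' >/dev/null; python3 t.py t3
```

```text
t 10.33 tcp [ 0.586  -0.1698  0.2416] yaw -0.138 tilt 0.0 q [ 0.19  0.66  0.02  1.62 -0.02  0.86 -1.48] F [-0.4  0.4 -1.6] M [ 0.04  0.06 -0.04] open 0.11
shift cm [ 5.49 -0.05  7.76] spin -0.0
caps (bin axes from hinge, mm) n 31 x,y,z [-24.   -7.   24.8] x range [-28.  -18.8]
```

View pics/t3.png

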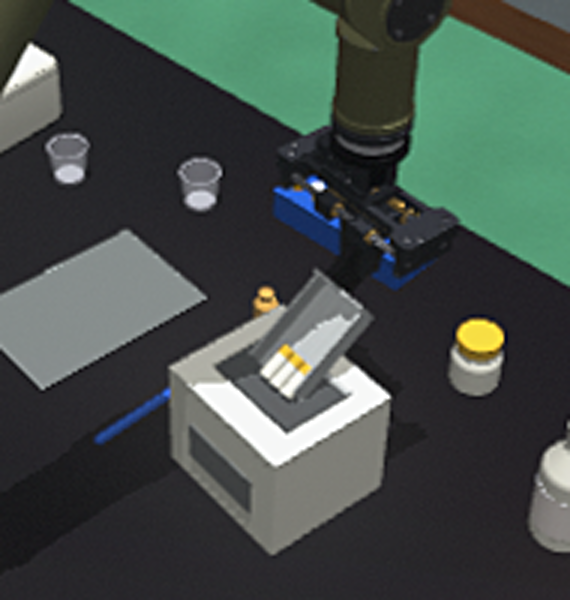

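The tubes have slid to the lip, caps near (288,353) and (300,366), with their front ends on the flap. I'll tip a bit more, then grip hard and push.

```bash
python3 -m creep '[{"grip":-1,"tx":-0.4,"ty":0,"tz":-0.3,"spin":0},{"grip":-1,"tx":-0.4,"ty":0,"tz":-0.3,"spin":0},{"grip":-1,"tx":-0.5,"ty":0,"tz":-0.3,"spin":0},{"grip":-1,"tx":-0.5,"ty":0,"tz":-0.2,"spin":0},{"grip":-1,"tx":0,"ty":0,"tz":0,"spin":0}]' >/dev/null; python3 -m creep '[{"grip":-1,"tx":0,"ty":0,"tz":0,"spin":0},{"grip":-1,"tx":0,"ty":0,"tz":0,"spin":0},{"grip":-1,"tx":0,"ty":0,"tz":0,"spin":0}]' 60; python3 t.py t4
```

```text
clock: 11.05
tool_pos: [0.5689, -0.1672, 0.2516]
eef_rot: [0.998, -0.069, -0.0, 0.0]
contact_force: [-0.4, -0.3, -1.6]
opening: 0.109
finger_force: 60.0
t 11.05 tcp [ 0.5689 -0.1672  0.2516] yaw -0.137 tilt 0.0 q [ 0.19  0.63  0.02  1.66 -0.02  0.86 -1.48] F [-0.4 -0.3 -1.6] M [0.03 0.13 0.06] open 0.109
shift cm [ 7.23 -0.02  8.76] spin -0.0
caps (bin axes from hinge, mm) n 35 x,y,z [-30.   -8.6  26.6] x range [-35.4 -24.4]
```

```bash
python3 -m creep '[{"grip":-1,"tx":-0.3,"ty":0,"tz":0.8,"spin":0},{"grip":-1,"tx":-0.4,"ty":0,"tz":1.0,"spin":0},{"grip":-1,"tx":-0.3,"ty":0,"tz":1.0,"spin":0},{"grip":-1,"tx":-0.3,"ty":0,"tz":1.0,"spin":0},{"grip":-1,"tx":0,"ty":0,"tz":0,"spin":0},{"grip":-1,"tx":0,"ty":0,"tz":0,"spin":0},{"grip":-1,"tx":0,"ty":0,"tz":0,"spin":0},{"grip":-1,"tx":0,"ty":0,"tz":0,"spin":0}]'; python3 t.py t5
```

```text
clock: 11.77
tool_pos: [0.5561, -0.1654, 0.214]
eef_rot: [0.998, -0.069, -0.0, 0.0]
contact_force: [-1.5, -0.3, 0.0]
opening: 0.105
finger_force: 60.0
t 11.77 tcp [ 0.5561 -0.1654  0.214 ] yaw -0.137 tilt 0.0 q [ 0.2   0.66  0.02  1.74 -0.02  0.75 -1.48] F [-1.5 -0.3  0. ] M [0.13 0.48 0.03] open 0.105
shift cm [ 8.52 -0.02  5.  ] spin -0.0
caps (bin axes from hinge, mm) n 0 x,y,z  x range
```

View pics/t5.png

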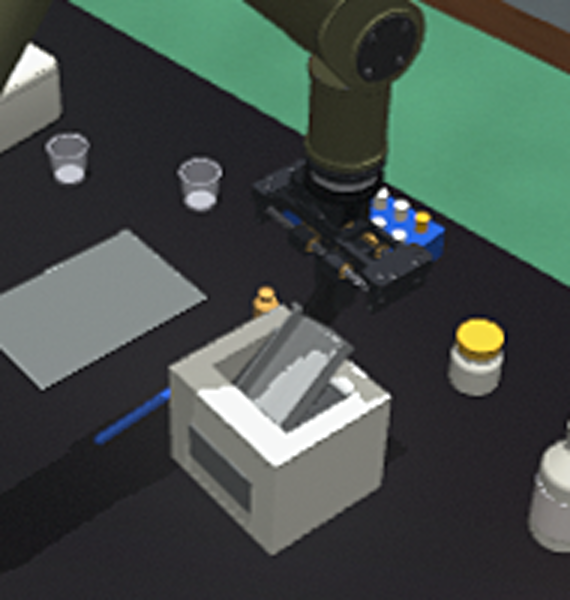

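The scoop is empty and its lip is pressed into the opening at about (255,400) to (285,425). No caps are visible, so I'll check the pale spot at (345,383) for a tube by depth, and deepen the push a little so anything on the flap slides off.

```bash
python3 -m creep '[{"grip":-1,"tx":-0.3,"ty":0,"tz":0.3,"spin":0},{"grip":-1,"tx":-0.2,"ty":0,"tz":0.3,"spin":0},{"grip":-1,"tx":0,"ty":0,"tz":0,"spin":0},{"grip":-1,"tx":0,"ty":0,"tz":0,"spin":0},{"grip":-1,"tx":0,"ty":0,"tz":0,"spin":0},{"grip":-1,"tx":0,"ty":0,"tz":0,"spin":0}]'
python3 - <<'E'
from h import *
go(.5,-.17,.24,-.137)
p,d=optics.snapshot('side');C,S=np.cos(-.137),np.sin(-.137)
for U,V in [(345,383),(340,379),(352,385),(325,395),(270,400),(310,400),(275,430),(232,380),(225,360)]:
    u,v=230+U/3,100+V/3; w=pt('side',u,v,d)-np.array([.5266,-.1612,.14])
    print((U,V),p[int(v),int(u)],np.round(np.array([w[0]*C+w[1]*S,-w[0]*S+w[1]*C,w[2]])*1000,1))
E
```

```text
clock: 12.32
tool_pos: [0.5508, -0.1647, 0.2076]
eef_rot: [0.998, -0.069, -0.0, -0.0]
contact_force: [-1.5, -0.2, -1.2]
opening: 0.108
finger_force: 60.0
t 12.32 tcp [ 0.5508 -0.1647  0.2076] yaw -0.137 tilt 0.001 q [ 0.2   0.66  0.02  1.76 -0.02  0.72 -1.48] F [-1.5 -0.2 -1.2] M [0.06 0.47 0.  ] open 0.108
shift cm [-4.96  1.22 -3.24] spin -0.0
(345, 383) [190 191 182] [ 13.2 -46.9  -4. ]
(340, 379) [193 195 187] [ 10.5 -42.1  -0.4]
(352, 385) [173 172 161] [ 13.8 -56.3   0.5]
(325, 395) [93 94 96] [ -9.5 -42.8 -10.3]
(270, 400) [186 190 192] [-45.9  -0.6 -29.6]
(310, 400) [96 99 99] [-26.4 -39.2  -9.5]
(275, 430) [248 249 248] [-86.4 -55.8   1.5]
(232, 380) [106 105 100] [-36.   73.3 -68.1]
(225, 360) [112 112 106] [-45.3  74.  -31.9]
```

```bash
python3 -m creep '[{"grip":-1,"tx":0.4,"ty":0,"tz":-1,"spin":0},{"grip":-1,"tx":0.5,"ty":0,"tz":-1.5,"spin":0},{"grip":-1,"tx":0.6,"ty":0,"tz":-2,"spin":0},{"grip":-1,"tx":1,"ty":0,"tz":-2.5,"spin":0},{"grip":-1,"tx":1,"ty":0,"tz":-3,"spin":0},{"grip":-1,"tx":1,"ty":0,"tz":-3,"spin":0},{"grip":-1,"tx":1,"ty":0,"tz":-2,"spin":0},{"grip":-1,"tx":0,"ty":0,"tz":0,"spin":0}]'
python3 - <<'E'
from h import *
import cv2
go(.5754,.1635,.31,-.137)
p,d=optics.snapshot('side');C,S=np.cos(-.137),np.sin(-.137)
cv2.imwrite('pics/t6.png',cv2.resize(p[60:300,200:430,::-1],None,fx=2.5,fy=2.5,interpolation=cv2.INTER_CUBIC))
c=optics.get_calibration('side');E=np.array(c['extrinsics'])
o=np.array([.5266,-.1612,.14]);
for a in (-.015,-.035,-.06,-.075,-.1):
  for b in (-.04,0,.04):
    w=o+np.array([a*C-b*S,a*S+b*C,0]);q=E[:3,:3]@w+E[:3,3];u,v=q[0]/q[2]*c['fx']+c['cx'],q[1]/q[2]*c['fy']+c['cy']
    w=pt('side',u,v,d)-o;print((a,b),np.round(u),np.round(v),"z mm",round(w[2]*1000,1))
E
```

```text
clock: 13.03
tool_pos: [0.6104, -0.1729, 0.3628]
eef_rot: [0.998, -0.068, 0.007, 0.001]
contact_force: [-0.3, 0.4, -1.9]
opening: 0.104
finger_force: 60.0
t 13.03 tcp [ 0.6104 -0.1729  0.3628] yaw -0.137 tilt 0.013 q [ 0.18  0.58  0.04  1.38 -0.02  1.17 -1.49] F [-0.3  0.4 -1.9] M [ 0.   -0.14  0.  ] open 0.104
shift cm [ -8.12 -32.86   5.14] spin 0.0
(-0.015, -0.04) 337.0 230.0 z mm -3.5
(-0.015, 0) 328.0 222.0 z mm -1.7
(-0.015, 0.04) 320.0 215.0 z mm -5.1
(-0.035, -0.04) 331.0 233.0 z mm -0.8
(-0.035, 0) 323.0 225.0 z mm -4.4
(-0.035, 0.04) 315.0 218.0 z mm 0.2
(-0.06, -0.04) 325.0 236.0 z mm -8.2
(-0.06, 0) 317.0 229.0 z mm -0.3
(-0.06, 0.04) 308.0 221.0 z mm -3.1
(-0.075, -0.04) 321.0 239.0 z mm 0.2
(-0.075, 0) 313.0 231.0 z mm -1.8
(-0.075, 0.04) 304.0 223.0 z mm -4.2
(-0.1, -0.04) 315.0 243.0 z mm -1.9
(-0.1, 0) 306.0 235.0 z mm -3.4
(-0.1, 0.04) 298.0 227.0 z mm -2.1
```

View pics/t6.png

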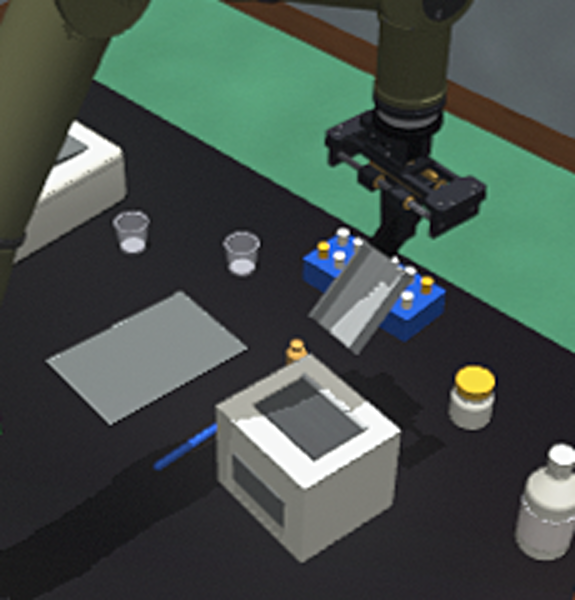

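The scoop is empty, with its front edge from (312,318) to (357,352). The flap is shut, level with the lid by depth, and no tube lies outside. Back to the mat now: lip down first, then pivot level with a light grip.

```bash
python3 -m creep '[{"grip":-1,"tx":-0.5,"ty":-1.5,"tz":0,"spin":0},{"grip":-1,"tx":-1.2,"ty":-3.5,"tz":0,"spin":0},{"grip":-1,"tx":-1.2,"ty":-3.5,"tz":0,"spin":0},{"grip":-1,"tx":-1.2,"ty":-3.5,"tz":0,"spin":0},{"grip":-1,"tx":-1.2,"ty":-3.5,"tz":0,"spin":0},{"grip":-1,"tx":-1.2,"ty":-3.5,"tz":0,"spin":0},{"grip":-1,"tx":-1.2,"ty":-3.5,"tz":0,"spin":0},{"grip":-1,"tx":-1.2,"ty":-3.5,"tz":0,"spin":0}]' >/dev/null
python3 -m creep '[{"grip":-1,"tx":-1.2,"ty":-3.5,"tz":0,"spin":0},{"grip":-1,"tx":-1,"ty":-3,"tz":1,"spin":0},{"grip":-1,"tx":-0.5,"ty":-1.2,"tz":3,"spin":0},{"grip":-1,"tx":0,"ty":0,"tz":4,"spin":0},{"grip":-1,"tx":0,"ty":0,"tz":4,"spin":0},{"grip":-1,"tx":0,"ty":0,"tz":4,"spin":0},{"grip":-1,"tx":0,"ty":0,"tz":3,"spin":0},{"grip":-1,"tx":0,"ty":0,"tz":0,"spin":0}]'
python3 -c "
from h import *
go(.540,.1735,.1146,-.137)"
```

```text
clock: 14.42
tool_pos: [0.5297, 0.1763, 0.1609]
eef_rot: [0.998, -0.068, -0.007, 0.003]
contact_force: [-1.2, -0.3, -0.6]
opening: 0.106
finger_force: 60.0
t 14.42 tcp [0.5297 0.1763 0.1609] yaw -0.136 tilt 0.016 q [-0.4   0.71 -0.    1.83  0.    0.61 -2.11] F [-1.2 -0.3 -0.6] M [-0.  0. -0.] open 0.106
shift cm [1.12 0.11 4.62] spin 0.1
```

```bash
python3 -m creep '[{"grip":-1,"tx":0.6,"ty":0,"tz":1.5,"spin":0},{"grip":-1,"tx":0,"ty":0,"tz":1,"spin":0},{"grip":-1,"tx":0,"ty":0,"tz":0.8,"spin":0},{"grip":-1,"tx":0,"ty":0,"tz":0.4,"spin":0},{"grip":-1,"tx":0,"ty":0,"tz":0,"spin":0},{"grip":-1,"tx":0,"ty":0,"tz":0,"spin":0}]'
python3 -c "
from h import *
go(.540,.1735,.1146,-.137)"
```

```text
clock: 14.92
tool_pos: [0.5427, 0.1768, 0.1313]
eef_rot: [0.998, -0.069, 0.0, -0.0]
contact_force: [-0.4, -0.6, -2.2]
opening: 0.109
finger_force: 60.0
t 14.92 tcp [0.5427 0.1768 0.1313] yaw -0.137 tilt 0.001 q [-0.39  0.77 -0.    1.83  0.    0.54 -2.11] F [-0.4 -0.6 -2.2] M [ 0.01 -0.09 -0.02] open 0.109
shift cm [-0.23  0.37  1.67] spin -0.0
```

```bash
python3 -m creep '[{"grip":-1,"tx":0,"ty":0.2,"tz":0.7,"spin":0},{"grip":-1,"tx":0,"ty":0,"tz":0.5,"spin":0},{"grip":-1,"tx":0,"ty":0,"tz":0.3,"spin":0},{"grip":-1,"tx":0,"ty":0,"tz":0,"spin":0},{"grip":-1,"tx":0,"ty":0,"tz":0,"spin":0}]'
python3 -m creep '[{"grip":-1,"tx":0,"ty":0,"tz":0.2,"spin":0},{"grip":-1,"tx":0,"ty":0,"tz":0,"spin":0},{"grip":-1,"tx":0,"ty":0,"tz":0,"spin":0}]'
python3 -c "
from h import *
go(.540,.1735,.1146,-.137)"
```

```text
clock: 15.33
tool_pos: [0.5424, 0.1745, 0.1155]
eef_rot: [0.998, -0.069, -0.0, 0.0]
contact_force: [0.3, -0.4, -1.0]
opening: 0.109
finger_force: 60.0
clock: 15.58
tool_pos: [0.5433, 0.1746, 0.1147]
eef_rot: [0.998, -0.069, 0.001, -0.0]
contact_force: [0.9, -0.6, 5.1]
opening: 0.104
finger_force: 60.0
t 15.58 tcp [0.5433 0.1746 0.1147] yaw -0.138 tilt 0.002 q [-0.39  0.79 -0.    1.84  0.01  0.5  -2.11] F [ 0.9 -0.6  5.1] M [-0.09  0.43  0.06] open 0.104
shift cm [-0.31  0.16  0.01] spin -0.0
```

```bash
python3 -m creep '[{"grip":-1,"tx":0,"ty":0,"tz":0,"spin":0},{"grip":-1,"tx":0,"ty":0,"tz":0,"spin":0}]' 6
python3 -m creep '[{"grip":-1,"tx":0.8,"ty":0,"tz":0.5,"spin":0},{"grip":-1,"tx":0.7,"ty":0,"tz":0.5,"spin":0},{"grip":-1,"tx":0.7,"ty":0,"tz":0.6,"spin":0},{"grip":-1,"tx":0.7,"ty":0,"tz":0.6,"spin":0},{"grip":-1,"tx":0.8,"ty":0,"tz":0.9,"spin":0},{"grip":-1,"tx":0.8,"ty":0,"tz":0.9,"spin":0},{"grip":-1,"tx":0,"ty":0,"tz":0,"spin":0}]'
python3 -m creep '[{"grip":-1,"tx":0.5,"ty":0,"tz":0.7,"spin":0},{"grip":-1,"tx":0.5,"ty":0,"tz":0.8,"spin":0},{"grip":-1,"tx":0.4,"ty":0,"tz":0.8,"spin":0},{"grip":-1,"tx":0.4,"ty":0,"tz":0.8,"spin":0},{"grip":-1,"tx":0.3,"ty":0,"tz":0.8,"spin":0},{"grip":-1,"tx":0,"ty":0,"tz":0,"spin":0},{"grip":-1,"tx":0,"ty":0,"tz":0,"spin":0}]'
python3 -c "
from h import *
go(.610,.164,.0273,-.137)"
```

```text
clock: 15.75
tool_pos: [0.5437, 0.1747, 0.1143]
eef_rot: [0.998, -0.069, 0.001, -0.0]
contact_force: [1.8, -1.0, 2.7]
opening: 0.11
finger_force: 6.0
clock: 16.33
tool_pos: [0.5882, 0.1675, 0.0713]
eef_rot: [0.998, -0.069, -0.0, 0.0]
contact_force: [0.8, 0.2, -1.2]
opening: 0.114
finger_force: 6.0
clock: 16.92
tool_pos: [0.6078, 0.1655, 0.0341]
eef_rot: [0.998, -0.069, -0.0, 0.0]
contact_force: [0.4, -0.1, -1.7]
opening: 0.114
finger_force: 6.0
t 16.92 tcp [0.6078 0.1655 0.0341] yaw -0.137 tilt 0.001 q [-0.33  0.97 -0.01  1.68  0.02  0.49 -2.06] F [ 0.4 -0.1 -1.7] M [0.05 0.02 0.02] open 0.114
shift cm [0.24 0.11 0.68] spin -0.0
```

```bash
python3 -m creep '[{"grip":-1,"tx":0.2,"ty":0,"tz":0.4,"spin":0},{"grip":-1,"tx":0,"ty":0,"tz":0.3,"spin":0},{"grip":-1,"tx":0,"ty":0,"tz":0,"spin":0},{"grip":-1,"tx":0,"ty":0,"tz":0,"spin":0}]'
python3 -m creep '[{"grip":-1,"tx":0,"ty":0,"tz":0.2,"spin":0},{"grip":-1,"tx":0,"ty":0,"tz":0.1,"spin":0},{"grip":-1,"tx":0,"ty":0,"tz":0,"spin":0},{"grip":-1,"tx":0,"ty":0,"tz":0,"spin":0}]'
python3 -m creep '[{"grip":-0.6,"tx":0,"ty":0,"tz":0,"spin":0},{"grip":-0.2,"tx":0,"ty":0,"tz":0,"spin":0},{"grip":0.4,"tx":0,"ty":0,"tz":0,"spin":0},{"grip":1,"tx":0,"ty":0,"tz":0,"spin":0},{"grip":1,"tx":0,"ty":0,"tz":0,"spin":0},{"grip":1,"tx":0,"ty":0,"tz":0,"spin":0},{"grip":1,"tx":0,"ty":0,"tz":0,"spin":0},{"grip":1,"tx":0,"ty":0,"tz":0,"spin":0}]'
python3 -m creep '[{"grip":1,"tx":0,"ty":0,"tz":0,"spin":0},{"grip":1,"tx":0,"ty":0,"tz":0,"spin":0},{"grip":1,"tx":0,"ty":0,"tz":0,"spin":0},{"grip":1,"tx":0,"ty":0,"tz":0,"spin":0}]'
```

```text
clock: 17.25
tool_pos: [0.6108, 0.1654, 0.0283]
eef_rot: [0.998, -0.069, 0.001, -0.0]
contact_force: [1.5, -1.1, 2.1]
opening: 0.115
finger_force: 6.0
clock: 17.58
tool_pos: [0.6119, 0.1653, 0.0256]
eef_rot: [0.998, -0.069, 0.002, -0.0]
contact_force: [3.4, -1.0, 4.0]
opening: 0.115
finger_force: 6.0
clock: 18.25
tool_pos: [0.6098, 0.1653, 0.0246]
eef_rot: [0.998, -0.069, -0.0, 0.0]
contact_force: [0.7, 0.2, -0.5]
opening: 0.694
finger_force: 0.0
clock: 18.58
tool_pos: [0.6099, 0.1653, 0.0247]
eef_rot: [0.998, -0.069, 0.0, 0.0]
contact_force: [0.5, 0.0, 0.4]
opening: 0.99
finger_force: 0.0
```

```bash
python3 -m creep '[{"grip":1,"tx":0,"ty":0,"tz":-1,"spin":0},{"grip":1,"tx":0,"ty":0,"tz":-2,"spin":0},{"grip":1,"tx":0,"ty":0,"tz":-4,"spin":0},{"grip":1,"tx":0,"ty":0,"tz":-4,"spin":0},{"grip":1,"tx":0,"ty":0,"tz":-4,"spin":0},{"grip":1,"tx":0,"ty":0,"tz":-4,"spin":0},{"grip":1,"tx":0,"ty":0,"tz":-2,"spin":0},{"grip":1,"tx":0,"ty":0,"tz":0,"spin":0}]'
python3 - <<'E'
from h import *
go(.5,0,.3)
p,d=optics.snapshot('side');c=optics.get_calibration('side');E=np.array(c['extrinsics'])
v,u=np.nonzero(d>0);z=d[v,u];P=np.stack([(u-c['cx'])/c['fx']*z,(v-c['cy'])/c['fy']*z,z],-1)
W=(P-E[:3,3])@E[:3,:3];C,S=np.cos(-.137),np.sin(-.137)
def B(W,o):
    w=W-o; return np.stack([w[:,0]*C+w[:,1]*S,-w[:,0]*S+w[:,1]*C,w[:,2]],1)
b=B(W,np.array([.5206,.1777,0]))   # expected scoop origin
k=(abs(b[:,1])<.025)&(abs(b[:,0])<.045)&(b[:,2]<.1)
q=b[k];A=np.c_[q[:,:2],np.ones(len(q))];s=np.linalg.lstsq(A,q[:,2],rcond=None)[0];print("scoop floor n",k.sum(),"slopes",np.round(s[:2],3),"z",round(s[2]*1000,1))
m=(b[:,2]>.012)&(b[:,2]<.08)&(abs(b[:,0])<.16)&(abs(b[:,1])<.08);q=b[m];print("raised extents",np.round(np.percentile(q,[1,99],axis=0)*1000))
b=B(W,np.array([.5266,-.1612,.14]));k=(abs(b[:,1])<.05)&(b[:,0]>-.075)&(b[:,0]<-.005)&(b[:,2]<.1);q=b[k];A=np.c_[q[:,:2],np.ones(len(q))];s=np.linalg.lstsq(A,q[:,2],rcond=None)[0];print("flap n",k.sum(),"slopes",np.round(s[:2],3),"z",round(s[2]*1000,1))
E
```

```text
clock: 19.25
tool_pos: [0.6131, 0.1661, 0.2414]
eef_rot: [0.998, -0.069, 0.005, -0.002]
contact_force: [1.2, 0.2, 0.5]
opening: 1.001
finger_force: 0.0
t 19.25 tcp [0.6131 0.1661 0.2414] yaw -0.138 tilt 0.012 q [-0.33  0.69 -0.01  1.55  0.01  0.89 -2.05] F [1.2 0.2 0.5] M [ 0.03 -0.01 -0.05] open 1.001
shift cm [-8.86 17.98 -6.04] spin None
scoop floor n 219 slopes [0.013 0.191] z 2.8
raised extents [[-50. -44.  12.]
 [116.  32.  64.]]
flap n 556 slopes [0.004 0.005] z -3.5
```

Run:
```python
from h import *
p,d=optics.snapshot('side');c=optics.get_calibration('side');E=np.array(c['extrinsics'])
v,u=np.nonzero(d>0);z=d[v,u];P=np.stack([(u-c['cx'])/c['fx']*z,(v-c['cy'])/c['fy']*z,z],-1)
w=(P-E[:3,3])@E[:3,:3]-np.array([.5206,.1777,0]);C,S=np.cos(-.137),np.sin(-.137)
b=np.stack([w[:,0]*C+w[:,1]*S,-w[:,0]*S+w[:,1]*C,w[:,2]],1)*1000
for x0,x1 in ((-50,-15),(-15,15),(15,48)):
  for y in range(-50,45,8):
    q=b[(b[:,0]>x0)&(b[:,0]<x1)&(abs(b[:,1]-y)<4)&(b[:,2]<90)][:,2]
    print((x0,y),len(q),np.round(np.percentile(q,[5,50,95]),0) if len(q) else "",end=" | ")
  print()
q=b[(b[:,0]>70)&(b[:,0]<112)&(b[:,2]>55)&(b[:,2]<75)];print("plate top",len(q),np.round(q.mean(0),1),"slope",np.round(np.polyfit(q[:,0],q[:,2],1),3))
```

```text
(-50, -50) 20 [-5. -2.  4.] | (-50, -42) 37 [-3. 12. 25.] | (-50, -34) 19 [-5. 10. 22.] | (-50, -26) 3 [-2.  2.  5.] | (-50, -18) 9 [-1.  4.  6.] | (-50, -10) 17 [-3.  2.  8.] | (-50, -2) 14 [-4.  3.  7.] | (-50, 6) 16 [-2.  3.  6.] | (-50, 14) 13 [-1.  2.  5.] | (-50, 22) 30 [-2.  5. 28.] | (-50, 30) 31 [ 0. 13. 22.] | (-50, 38) 4 [-0.  9. 18.] | 
(-15, -50) 15 [-5. -0.  3.] | (-15, -42) 37 [-4. 12. 26.] | (-15, -34) 18 [-3.  8. 22.] | (-15, -26) 0  | (-15, -18) 3 [3. 5. 7.] | (-15, -10) 15 [-4.  1.  5.] | (-15, -2) 11 [-0.  3.  8.] | (-15, 6) 11 [-3. -1.  9.] | (-15, 14) 17 [-3.  3. 10.] | (-15, 22) 16 [ 0.  7. 26.] | (-15, 30) 35 [-3. 11. 24.] | (-15, 38) 1 [2. 2. 2.] | 
(15, -50) 18 [-4. -0. 23.] | (15, -42) 34 [-3. 12. 28.] | (15, -34) 18 [-4.  9. 23.] | (15, -26) 0  | (15, -18) 4 [1. 3. 5.] | (15, -10) 15 [-1.  3.  9.] | (15, -2) 11 [-2.  1.  9.] | (15, 6) 14 [-4.  2.  6.] | (15, 14) 14 [-1.  2.  8.] | (15, 22) 17 [-3.  4. 22.] | (15, 30) 37 [-1. 11. 24.] | (15, 38) 1 [12. 12. 12.] | 
plate top 145 [ 86.6 131.2  62.6] slope [ 0.078 55.832]
```

The floor reads flat in both directions at mat height, the walls are equal on both sides, the flap is shut and the gripper is clear. Handing in.

```bash
python3 -c "
from plant import workorder
print(workorder.finish_job())"
```

```text
the job is handed in; nothing more can be done
None
```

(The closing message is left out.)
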